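Slide the blown cheese wheel off the ripening board into the reject crate

TASK

One of the three small cheese wheels on the raised ripening board has blown: its top has swollen up into a cracked dome, while the other two are flat. Slide the blown wheel off the side of the board so that it drops into the grey reject crate tucked under that side, and leave it lying in the crate. Leave the two sound wheels where they lie on the board and the tools on the bench as they are.

Things in the scene. Friction and masses are not known exactly. Their poses are not given: they have to be found in the camera images.
- stand: fixed steel riser with a wooden board: 150 mm wide (x), 500 mm long (y), 24 mm thick, no rim, top 150 mm above the bench. Origin on the bench under the board's middle; x points across the board to the crate (crate-side edge at x = +75 mm, other edge at -75), y along the board, z up. The wheels stand in a row along y, 130 mm apart, near x = 0
- crate: open grey plastic container, 300 mm (x) by 400 mm (y) by 120 mm high, walls and floor 5 mm, fixed. Origin on the bench under its middle, z up. Its long side runs along the board, tucked 5 to 30 mm under the crate-side edge with its rim 6 mm below the board's underside, so no gap is left; it may be shifted 20 mm along the board and turned 2 degrees
- blown: the reject: a round cheese wheel about 103 mm in diameter (90 mm flat foot, widest 22 mm up), rim about 40 mm high, its top swollen to a dome 68 mm high in the middle with dark cracks across it; 0.3 to 0.5 kg, slides on the board. Too wide for the gripper. Origin at the centre of its underside, z up as it stands
- blown_center (a point): the middle of the blown wheel, on its axis 30 mm above its underside
- sound_a: sound cheese wheel, flat top, 101 mm in diameter and 45 mm high, loose on the board. Origin at the centre of its underside, z up
- sound_b: the other sound cheese wheel, same size and shape as sound_a
- brush: rind brush lying on the bench beside one end of the riser: wooden block 150 mm (its x) by 52 mm on pale bristles, 44 mm high. Origin at the centre of its underside. To be left alone
- trier: cheese trier lying on the bench beside the other end of the riser: steel rod along its x with an 84 mm wooden cross handle, 160 mm long, 22 mm high. Origin on the bench near its middle. To be left alone
There are look-alikes about, which are no part of the job. What is shaped like the blown but green, red or turquoise is not meant.

How it is judged:
By the outcome, as a careful person would: the job done as asked, in the order asked, and still so for the second after the job is handed in, with the robot touching nothing.
It also fails if it takes over 32 s, if anything falls off the work surface, if the arm or the gripper's body presses on something with over 40 N, if the wrist force passes 120 N, or if a joint passes its speed limit or range.

ROBOT

A 6-joint arm with a two-finger parallel gripper is mounted at the origin on the work surface. World frame = base frame: x ahead of the robot, y to its left, z up, the work surface at z = 0. Lengths are in m, angles in rad, forces in N, time in s.
With the tool pointing down it reaches from about 0.25 to 0.725 m from the base axis. Payload 4 kg.
Tool frame: the origin (TCP) lies at the very end of the fingers, on their centre line; the grasp point (between the pads) lies 19 mm behind it; z points along the fingers, y is the line along which they close (so a half turn about z gives the same grasp; the last joint's range is limited). The gripper opens to 85 mm and grips with 20 to 120 N. Pads are 22 mm wide; open, the fingers measure 114 mm over their backs; the gripper's body (76 mm by 85 mm) begins 54 mm behind the grasp point. The pads swing forward as they close: fully open they stand 13 mm farther back than shut.
Start: joints at [1.197, 0.241, 0.005, 1.335, 0, 1.571], TCP at [0.183, 0.465, 0.21] pointing down, gripper open.
Joint ranges: [-2.72, 2.72], [-1.05, 1.87], [-1.09, 1.28], [-1.99, 2.15], [-1.42, 1.44], [-3.14, 3.14]. Speed limits (rad/s): [2.79, 2.79, 3.14, 3.14, 3.14, 3.14].

INTERFACE

Orientations are given as a unit quaternion [x, y, z, w].
In Python, from workcell import * gives the robot as it stands. The module is installed in compiled form; this text tells all that it offers.
- The arm moves only by the tool send_rows, never from a script. Its argument "steps" is text: rows parted by semicolons, each of 7 numbers parted by spaces: the opening, from -1 (shut) to 1 (fully open), then the shift along the world's x, y, z in m, then the turn, a rotation vector about the world's x, y, z in rad. A call has exactly 5 rows; each row shifts and turns the commanded pose from where the row before left it; what a row does not reach is not made up. A row lasts 1/12 s, in which the tool goes at most 41.7 mm and 7.16 degrees, less where a joint would pass 70% of its speed; a pose out of reach is approached as far as the arm can. A call is refused whole if a number of a shift passes 0.0417 or a number of a turn 0.125, either way. A call with a gripper value outside its range is refused whole. The fingers move at their own pace and stop on an object; the grip force is fixed at half the most. Time passes only in rows, so rows that do not move let the fingers close, or fill a call up. It gives the time, the measured TCP pose, the force, the opening and the grip force at its end, in the units of the state.
- get_obs(): the state, without advancing time (a new reading comes with each control period).
- camera(name): name is "side" or "top"; returns a dict with "frame" (400x640x3 uint8, red, green, blue), "range_z" (400x640 float32, m along the optical axis (not along the pixel's ray), 0 where there is no reading), "camera_matrix" (3x3 intrinsics, pixels), "k1" (the pictures are not rectified: a ray, as slopes to the right and down, at radius r is drawn at 1 + k1 r^2 times it, then the intrinsics apply), "extrinsics" (4x4, takes a point from world to camera coordinates). Camera axes: x right, y down, z forward; pixel columns grow to the right and rows downward; lengths in m; the calibration is good to about 2 mm. A picture is of the moment at which its call begins.
- job_done(): hands the job in; it is judged then, once.
The state is a dict: "clock": time; "joint_pos": joint angles; "joint_vel": joint speeds; "tau": joint torques, N m; "eef_pos": TCP position; "tool_rot": TCP orientation; "ft_force": force on the tool from outside, world axes, zero at the start; "ft_torque": the same for the moment, N m; "grip_width": finger opening in m; "grasp_force": force on a finger pad.
Only numpy, scipy, OpenCV 4.12 (cv2) and the standard library are available. Lean on these libraries where they do the work, as an engineer would, in place of code of your own. Each camera call takes 0.05 s, during which the arm holds its last target. There are 200 camera calls.

## Working session

There is one attempt and no reset: what is moved stays moved. The work goes in short steps, Python scripts to look and compute and a tool call to move; the robot and the scene stay as the last step left them, time stands still between calls to the robot, and variables do not carry over. Pictures are saved under pics/ and viewed, at most 10 in all, crops included, and the job is handed in when it is done.

Besides the shell and the picture viewer there is one more tool, called after "Call:" by a JSON object that holds its "fn" and its "kwargs", one argument or row to a line. send_rows: Moves the arm, as the interface text tells. Its arguments: {"type":"object","properties":{"steps":{"type":"string"}},"required":["steps"]}

```bash
mkdir -p pics; cat > h.py <<'E'
from workcell import *
import numpy as np, cv2
def cloud(c):
    K=c["camera_matrix"];k=c["k1"];Z=c["range_z"];v,u=np.mgrid[0:400,0:640]
    xd=(u-K[0,2])/K[0,0];yd=(v-K[1,2])/K[1,1];x,y=xd.copy(),yd.copy()
    for _ in range(8):
        f=1+k*(x*x+y*y);x=xd/f;y=yd/f
    P=np.stack([x*Z,y*Z,Z,np.ones_like(Z)],-1)@np.linalg.inv(c["extrinsics"]).T
    P=P[...,:3];P[Z<=0]=np.nan
    return P
E
python3 - <<'E'
from h import *
for n in("top","side"):
    c=camera(n);cv2.imwrite(f"pics/{n}0.png",c["frame"][...,::-1]);np.savez(f"{n}0.npz",**c)
    print(n,c["camera_matrix"].round(1).tolist(),c["k1"],np.linalg.inv(c["extrinsics"]).round(3).tolist())
print(get_obs())
E
```

```text
top [[367.3, 0.0, 322.7], [0.0, 367.3, 202.0], [0.0, 0.0, 1.0]] 0.02482333372762364 [[0.024, -0.983, 0.182, 0.345], [-1.0, -0.025, -0.001, 0.053], [0.005, -0.182, -0.983, 1.233], [0.0, 0.0, 0.0, 1.0]]
side [[466.0, 0.0, 316.3], [0.0, 466.0, 204.4], [0.0, 0.0, 1.0]] -0.13247460142075515 [[0.767, -0.47, 0.437, 0.014], [-0.642, -0.571, 0.512, -0.585], [0.009, -0.673, -0.74, 1.042], [0.0, 0.0, 0.0, 1.0]]
{'clock': 0.1, 'joint_pos': array([ 1.19701309e+00,  2.41351173e-01,  3.85331581e-03,  1.33519280e+00,
       -2.92369904e-05,  1.57081146e+00]), 'joint_vel': array([-0.00028125, -0.0017315 ,  0.00216817, -0.00117189, -0.00068919,
       -0.00021488]), 'tau': array([ 3.32743957e-04, -3.73137903e+01,  2.53009969e+01,  1.08572285e-02,
        4.02799628e-06,  1.56131881e-07]), 'eef_pos': array([0.1823573, 0.4649079, 0.2087931]), 'tool_rot': array([ 1.85812883e-01,  9.82584691e-01, -9.33386920e-04, -1.61617124e-04]), 'ft_force': array([ 0.69767835, -0.40604786, -0.39509954]), 'ft_torque': array([-0.00333047, -0.00140247, -0.05299327]), 'grasp_force': 0.0, 'grip_width': 0.08559326473586464}
```

View pics/top0.png

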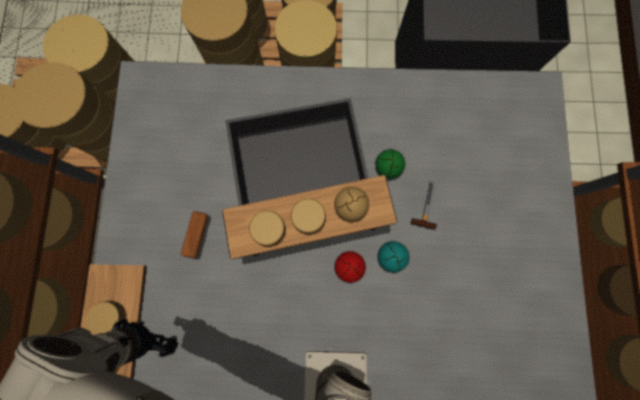

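View pics/side0.png

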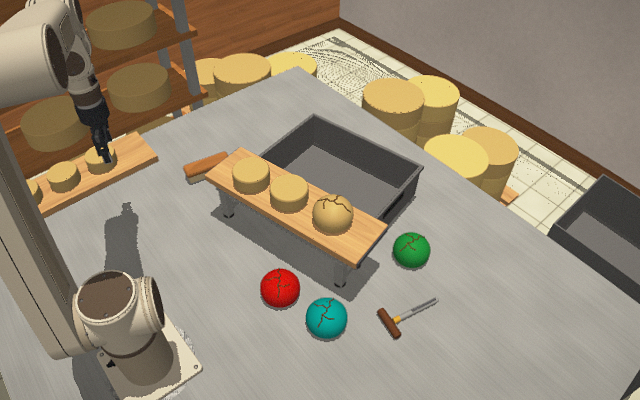

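The top view shows the domed, cracked tan wheel at (351,204), with sound wheels at (308,216) and (267,228) and the crate beyond the board. The look-alikes are green (390,164), red (350,267) and turquoise (393,257), all on the bench. The side view shows the blown wheel at (333,214). I'll enlarge that to confirm it and measure.

```bash
cat > m.py <<'E'
from h import *
def cam(n): return dict(np.load(n+"0.npz"))
def ray_plane(c,u,v,z):
    p=cv2.undistortPoints # not used: own k1 model
    K=c["camera_matrix"];xd=(u-K[0,2])/K[0,0];yd=(v-K[1,2])/K[1,1];x,y=xd,yd
    for _ in range(8): f=1+c["k1"]*(x*x+y*y);x,y=xd/f,yd/f
    T=np.linalg.inv(c["extrinsics"]);d=T[:3,:3]@[x,y,1];o=T[:3,3];return o+d*(z-o[2])/d[2]
E
python3 - <<'E'
from m import *
im=cam("side")["frame"][140:280,220:420];im2=cam("top")["frame"][150:270,200:420]
a=cv2.resize(im,(800,560),interpolation=2)[...,::-1];cv2.imwrite("pics/crop.png",a)
t,s=cam("top"),cam("side");Pt,Ps=cloud(t),cloud(s)
for n,P,c in(("top",Pt,t),("side",Ps,s)):
    ok=(P[...,0]>.2)&(P[...,0]<.85)&(np.abs(P[...,1])<.45)
    # board top
    hsv=cv2.cvtColor(c["frame"],cv2.COLOR_RGB2HSV)
    wood=ok&(hsv[...,1]>70)
    b=wood&(abs(P[...,2]-.15)<.007)
    r=cv2.minAreaRect(P[b][:,:2].astype(np.float32)*1000);print(n,"board z",np.median(P[b][:,2]),r,cv2.boxPoints(r).round().tolist())
    for lo,hi,l in((.188,.2,"flat"),(.205,.26,"dome")):
        m=(wood&(P[...,2]>lo)&(P[...,2]<hi)).astype(np.uint8)
        k,L,st,ce=cv2.connectedComponentsWithStats(m)
        for i in range(1,k):
            if st[i,4]>60:
                q=P[L==i];cc=cv2.minEnclosingCircle(q[:,:2].astype(np.float32)*1000)
                print(l,st[i,4],ce[i].round(),q.mean(0).round(4),"zmax",q[:,2].max().round(4),"circ",np.round(cc[0]),round(cc[1]))
    rim=ok&(hsv[...,1]<70)&(abs(P[...,2]-.12)<.006)
    q=P[rim][:,:2].astype(np.float32)*1000
    r=cv2.minAreaRect(q);print("rim",rim.sum(),r,cv2.boxPoints(r).round().tolist())
E
```

```text
top board z 0.14968526939021332 ((504.0553283691406, 91.81509399414062), (153.3356475830078, 504.8078918457031), 13.723186492919922) [[370.0, 319.0], [489.0, -172.0], [638.0, -135.0], [519.0, 355.0]]
flat 246 [351. 204.] [ 0.5329 -0.0285  0.1948] zmax 0.2 circ [540. -30.] 48
flat 924 [308. 215.] [0.4995 0.0949 0.1947] zmax 0.1999 circ [501.  95.] 50
flat 978 [266. 228.] [0.4599 0.2109 0.1943] zmax 0.1998 circ [461. 212.] 51
dome 449 [352. 201.] [ 0.5388 -0.0303  0.2118] zmax 0.2211 circ [539. -31.] 37
rim 800 ((718.9281616210938, 142.50357055664062), (284.159423828125, 412.2423400878906), 12.528968811035156) [[536.0, 313.0], [625.0, -90.0], [902.0, -28.0], [813.0, 375.0]]
side board z 0.15049031324608309 ((504.0125427246094, 93.16293334960938), (154.9215087890625, 507.03094482421875), 13.860663414001465) [[368.0, 321.0], [490.0, -172.0], [640.0, -134.0], [518.0, 358.0]]
flat 796 [250. 170.] [0.4586 0.2058 0.1952] zmax 0.1999 circ [461. 209.] 52
flat 891 [289. 188.] [0.4969 0.0886 0.1951] zmax 0.1998 circ [499.  92.] 51
flat 281 [333. 216.] [ 0.5215 -0.0532  0.1943] zmax 0.1999 circ [537. -35.] 49
dome 501 [333. 205.] [ 0.5358 -0.0373  0.2118] zmax 0.2217 circ [538. -34.] 38
rim 823 ((650.803955078125, 121.77493286132812), (442.150390625, 426.1105651855469), 14.059150695800781) [[385.0, 275.0], [488.0, -139.0], [917.0, -31.0], [814.0, 382.0]]
```

View pics/crop.png

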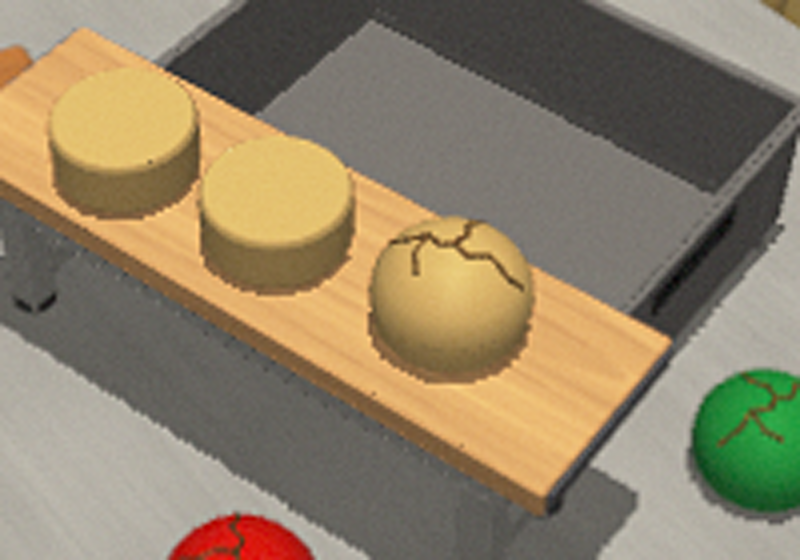

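The crop confirms it: the tan wheel with the cracked dome peaks at z≈0.22, about 70 mm above the board. The two flat wheels top out at z≈0.195, and the coloured balls sit on the bench. Blown centre is about (0.538, -0.032), and the board is at 13.8°. I'll approach behind the wheel with the fingers partly open as a cradle.

Call:
{"fn": "send_rows", "kwargs": {
  "steps": "0.4 0.013 -0.025 0.017 0 0 0.12;0.4 0.013 -0.025 0.017 0 0 0.12;0.4 0.013 -0.025 0.017 0 0 0.12;0.4 0.013 -0.025 0.017 0 0 0.12;0.4 0.013 -0.025 0.017 0 0 0.12"
}}

```text
clock: 0.52
eef_pos: [0.2477, 0.339, 0.2949]
tool_rot: [-0.116, 0.993, -0.0, -0.0]
ft_force: [0.8, 0.3, 0.3]
grip_width: 0.06
grasp_force: 0.0
```

Call:
{"fn": "send_rows", "kwargs": {
  "steps": "0.4 0.0145 -0.026 0 0 0 0.014;0.4 0.0145 -0.026 0 0 0 0;0.4 0.0145 -0.026 0 0 0 0;0.4 0.0145 -0.026 0 0 0 0;0.4 0.0145 -0.026 0 0 0 0"
}}

```text
clock: 0.93
eef_pos: [0.3203, 0.209, 0.2944]
tool_rot: [-0.12, 0.993, -0.0, -0.0]
ft_force: [0.2, -0.3, -0.1]
grip_width: 0.0598
grasp_force: 0.0
```

Call:
{"fn": "send_rows", "kwargs": {
  "steps": "0.4 0.0145 -0.026 0 0 0 0;0.4 0.0145 -0.026 0 0 0 0;0.4 0.0145 -0.026 0 0 0 0;0.4 0.0145 -0.026 0 0 0 0;0.4 0.0145 -0.026 0 0 0 0"
}}

```text
clock: 1.35
eef_pos: [0.3928, 0.079, 0.2943]
tool_rot: [-0.12, 0.993, 0.0, -0.0]
ft_force: [1.2, 0.1, 0.4]
grip_width: 0.0597
grasp_force: 0.0
```

Call:
{"fn": "send_rows", "kwargs": {
  "steps": "0.4 0.0145 -0.026 0 0 0 0;0.4 0.0145 -0.026 0 0 0 0;0.4 0.0145 -0.026 0 0 0 0;0.4 0.0145 -0.026 0 0 0 0;0.4 0.0145 -0.026 0 0 0 0"
}}

```text
clock: 1.77
eef_pos: [0.4653, -0.051, 0.2942]
tool_rot: [-0.12, 0.993, 0.0, -0.0]
ft_force: [0.6, 0.5, -0.1]
grip_width: 0.0599
grasp_force: 0.0
```

Call:
{"fn": "send_rows", "kwargs": {
  "steps": "0.4 0 0.003 -0.03 0 0 0;0.4 0 0 -0.03 0 0 0;0.4 0 0 -0.03 0 0 0;0.4 0 0 -0.025 0 0 0;0.4 0 0 -0.019 0 0 0"
}}

```text
clock: 2.18
eef_pos: [0.4633, -0.0465, 0.1577]
tool_rot: [-0.12, 0.993, 0.0, -0.002]
ft_force: [0.0, -0.4, 0.6]
grip_width: 0.0598
grasp_force: 0.0
```

```bash
python3 - <<'E'
from h import *
o=get_obs();print(o["eef_pos"],o["ft_force"])
for n,sl in(("side",np.s_[140:290,210:430]),):
    c=camera(n);cv2.imwrite("pics/s1.png",cv2.resize(c["frame"][sl],None,fx=3.5,fy=3.5,interpolation=2)[...,::-1])
E
```

```text
[ 0.46330032 -0.0465273   0.15772832] [ 0.00080249 -0.39652474  0.62956484]
```

View pics/s1.png

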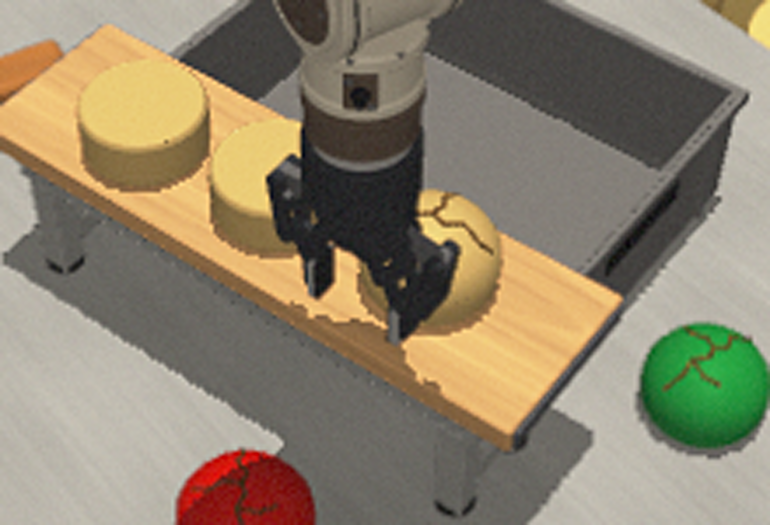

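Gripper is behind the blown wheel with no contact. The fingers are at about (315,285) and (400,330) in the crop, and the middle wheel is clear. Pushing along board +x.

Call:
{"fn": "send_rows", "kwargs": {
  "steps": "0.4 0.006 0.0015 0.002 0 0 0;0.4 0.006 0.0015 0 0 0 0;0.4 0.006 0.0015 0 0 0 0;0.4 0.006 0.0015 0 0 0 0;0.4 0.006 0.0015 0 0 0 0"
}}

```text
clock: 2.65
eef_pos: [0.4967, -0.039, 0.1639]
tool_rot: [-0.12, 0.993, -0.0, 0.001]
ft_force: [-0.8, -1.0, 0.9]
grip_width: 0.0597
grasp_force: 1.2
```

Call:
{"fn": "send_rows", "kwargs": {
  "steps": "0.4 0.008 0.002 0 0 0 0;0.4 0.008 0.002 0 0 0 0;0.4 0.008 0.002 0 0 0 0;0.4 0.008 0.002 0 0 0 0;0.4 0.008 0.002 0 0 0 0"
}}

```text
clock: 3.07
eef_pos: [0.5353, -0.0291, 0.1635]
tool_rot: [-0.12, 0.993, -0.0, -0.0]
ft_force: [-4.9, -1.4, 6.5]
grip_width: 0.0598
grasp_force: 3.5
```

```bash
python3 - <<'E'
from h import *
o=get_obs();print(o["eef_pos"],o["ft_force"])
c=camera("top");a=c["frame"][160:280,200:420];d=camera("side")["frame"][140:280,220:420]
cv2.imwrite("pics/t2.png",np.hstack([cv2.resize(a,(400,300)),cv2.resize(d,(400,300))])[...,::-1])
E
```

```text
[ 0.53532917 -0.02909906  0.16348917] [-4.86253256 -1.40757684  6.46000775]
```

View pics/t2.png

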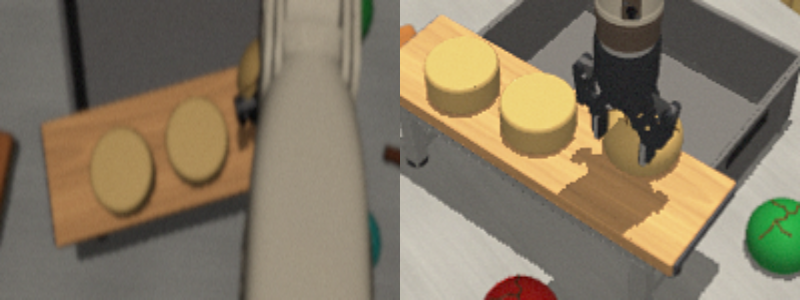

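The cradle works. The blown wheel is seated between the fingers and nearing the edge, at (645,145) in the right panel, and the sound wheels haven't moved. Continuing over the edge a bit faster.

Call:
{"fn": "send_rows", "kwargs": {
  "steps": "0.4 0.0097 0.0024 -0.002 0 0 0;0.4 0.0117 0.0029 -0.001 0 0 0;0.4 0.0126 0.0031 0 0 0 0;0.4 0.0136 0.0033 0 0 0 0;0.4 0.0136 0.0033 0 0 0 0"
}}

```text
clock: 3.58
eef_pos: [0.5983, -0.014, 0.1693]
tool_rot: [-0.12, 0.993, -0.0, 0.005]
ft_force: [0.3, 1.2, 19.6]
grip_width: 0.0598
grasp_force: 10.4
```

Call:
{"fn": "send_rows", "kwargs": {
  "steps": "0.4 0.01 0.0025 0 0 0 0;0.4 0 0 0 0 0 0;0.4 0 0 0 0 0 0;0.4 0 0 0 0 0 0;0.4 0 0 0 0 0 0"
}}

```text
clock: 4.0
eef_pos: [0.6136, -0.0103, 0.1656]
tool_rot: [-0.12, 0.993, -0.0, 0.009]
ft_force: [5.8, 1.9, 15.0]
grip_width: 0.0599
grasp_force: 7.4
```

```bash
python3 - <<'E'
from h import *
o=get_obs();print(o["eef_pos"],o["ft_force"])
c=camera("top");a=c["frame"][90:270,200:440];d=camera("side")["frame"][100:280,200:440]
cv2.imwrite("pics/t3.png",np.hstack([cv2.resize(a,(400,300)),cv2.resize(d,(400,300))])[...,::-1])
E
```

```text
[ 0.61364311 -0.01034353  0.16561561] [ 5.84189315  1.93670882 15.02972157]
```

View pics/t3.png

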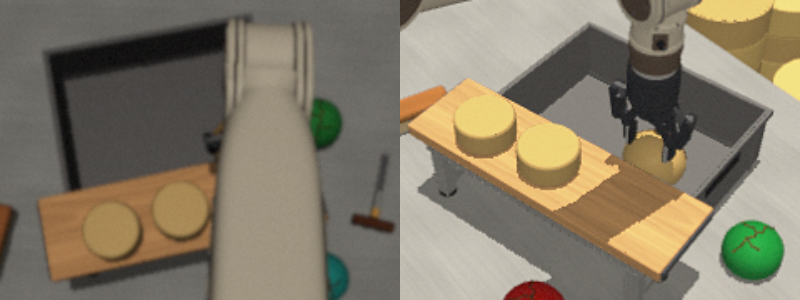

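The wheel is off the edge in the crate at about (655,155), with the fingers resting on it (15 N upward). I'll lift clear and look again.

Call:
{"fn": "send_rows", "kwargs": {
  "steps": "0.4 0 0 0.015 0 0 0;0.4 0 0 0.02 0 0 0;0.4 0 0 0.03 0 0 0;0.4 0 0 0.035 0 0 0;0.4 0 0 0.035 0 0 0"
}}

```text
clock: 4.52
eef_pos: [0.6062, -0.011, 0.2952]
tool_rot: [-0.12, 0.993, 0.0, -0.0]
ft_force: [0.5, 0.1, -0.0]
grip_width: 0.0599
grasp_force: 0.0
```

Call:
{"fn": "send_rows", "kwargs": {
  "steps": "0.4 -0.02 0.035 0 0 0 0;0.4 -0.02 0.035 0 0 0 0;0.4 -0.02 0.035 0 0 0 0;0.4 -0.02 0.035 0 0 0 0;0.4 -0.02 0.035 0 0 0 0"
}}

```text
clock: 4.93
eef_pos: [0.5056, 0.1653, 0.2946]
tool_rot: [-0.12, 0.993, 0.001, 0.0]
ft_force: [0.7, 0.3, 0.1]
grip_width: 0.0598
grasp_force: 0.0
```

Call:
{"fn": "send_rows", "kwargs": {
  "steps": "0.4 -0.02 0.035 0 0 0 0;0.4 -0.02 0.035 0 0 0 0;0.4 -0.02 0.035 0 0 0 0;0.4 -0.02 0.035 0 0 0 0;0.4 -0.02 0.035 0 0 0 0"
}}

```text
clock: 5.35
eef_pos: [0.4051, 0.3407, 0.2947]
tool_rot: [-0.12, 0.993, 0.001, 0.0]
ft_force: [-0.4, 1.3, 0.6]
grip_width: 0.0595
grasp_force: 0.0
```

```bash
python3 - <<'E'
from h import *
o=get_obs();print(o["eef_pos"],o["ft_force"])
c=camera("top");s=camera("side");a=c["frame"][90:270,200:440];d=s["frame"][100:280,200:440]
cv2.imwrite("pics/t4.png",np.hstack([cv2.resize(a,(400,300)),cv2.resize(d,(400,300))])[...,::-1])
P=cloud(c);hsv=cv2.cvtColor(c["frame"],cv2.COLOR_RGB2HSV)
B=(P[...,:2]-[.504,.0925])@np.array([[.971,-.2385],[.2385,.971]])
for nm,m in(("crate",(B[...,0]>.078)&(B[...,0]<.36)&(abs(B[...,1])<.21)&(P[...,2]<.2)),("sound",(abs(B[...,0])<.07)&(abs(B[...,1])<.25)&(P[...,2]>.185)&(P[...,2]<.2))):
    m=(m&(hsv[...,1]>70)).astype(np.uint8);k,L,st,ce=cv2.connectedComponentsWithStats(m)
    for i in range(1,k):
        if st[i,4]>60: print(nm,st[i,4],ce[i].round(),"board xy",B[L==i].min(0).round(3),B[L==i].max(0).round(3),"z",np.percentile(P[L==i][:,2],[2,50,98]).round(3),"mean",P[L==i].mean(0).round(3))
E
```

```text
[0.40514207 0.34065391 0.29466116] [-0.35646654  1.33509471  0.58466045]
crate 766 [337. 163.] board xy [ 0.118 -0.186] [ 0.226 -0.076] z [0.004 0.071 0.078] mean [0.692 0.009 0.067]
sound 931 [308. 215.] board xy [-0.053 -0.046] [0.047 0.053] z [0.189 0.195 0.198] mean [0.499 0.095 0.194]
sound 985 [266. 228.] board xy [-0.065  0.076] [0.037 0.176] z [0.188 0.194 0.198] mean [0.46  0.211 0.194]
```

View pics/t4.png

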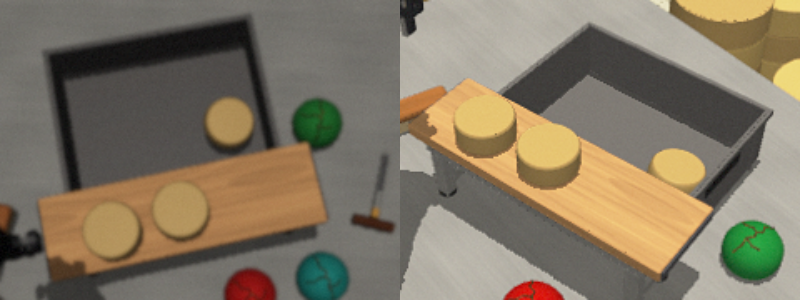

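The blown wheel lies dome-down in the crate at (228,122), foot up at z≈0.073, which matches 68+5 mm. Both sound wheels are where they were. I'll let it settle, recheck and hand in.

Call:
{"fn": "send_rows", "kwargs": {
  "steps": "0.4 -0.02 0.02 0.01 0 0 0;0.4 -0.02 0.02 0.01 0 0 0;0.4 0 0 0 0 0 0;0.4 0 0 0 0 0 0;0.4 0 0 0 0 0 0"
}}

```text
clock: 5.87
eef_pos: [0.3668, 0.3782, 0.3143]
tool_rot: [-0.12, 0.993, -0.0, 0.0]
ft_force: [0.2, 0.0, -0.1]
grip_width: 0.0598
grasp_force: 0.0
```

Call:
{"fn": "send_rows", "kwargs": {
  "steps": "0.4 0 0 0 0 0 0;0.4 0 0 0 0 0 0;0.4 0 0 0 0 0 0;0.4 0 0 0 0 0 0;0.4 0 0 0 0 0 0"
}}

```text
clock: 6.28
eef_pos: [0.3666, 0.378, 0.3145]
tool_rot: [-0.119, 0.993, -0.0, -0.0]
ft_force: [0.4, -0.3, -0.5]
grip_width: 0.0598
grasp_force: 0.0
```

```bash
python3 - <<'E'
from h import *
c=camera("top");P=cloud(c);hsv=cv2.cvtColor(c["frame"],cv2.COLOR_RGB2HSV)
B=(P[...,:2]-[.504,.0925])@np.array([[.971,-.2385],[.2385,.971]])
m=(B[...,0]>.078)&(B[...,0]<.36)&(abs(B[...,1])<.21)&(P[...,2]<.2)&(hsv[...,1]>70)
q=P[m];print(m.sum(),q.mean(0),np.percentile(q[:,2],[10,50,98]))
ok=m.sum()>500 and abs(q.mean(0)[:2]-[.692,.009]).max()<.01
print(job_done() if ok else "moved")
E
```

```text
830 [0.69561886 0.02043244 0.06553203] [0.04979374 0.07155585 0.07827071]
moved
```

It's still rocking slightly, so I'll wait for it to come to rest.

Call:
{"fn": "send_rows", "kwargs": {
  "steps": "0.4 0 0 0 0 0 0;0.4 0 0 0 0 0 0;0.4 0 0 0 0 0 0;0.4 0 0 0 0 0 0;0.4 0 0 0 0 0 0"
}}

```text
clock: 6.75
eef_pos: [0.3662, 0.3785, 0.3146]
tool_rot: [-0.12, 0.993, -0.0, -0.0]
ft_force: [-0.7, -0.0, 0.1]
grip_width: 0.0597
grasp_force: 0.0
```

Call:
{"fn": "send_rows", "kwargs": {
  "steps": "0.4 0 0 0 0 0 0;0.4 0 0 0 0 0 0;0.4 0 0 0 0 0 0;0.4 0 0 0 0 0 0;0.4 0 0 0 0 0 0"
}}

```text
clock: 7.17
eef_pos: [0.3663, 0.3785, 0.3146]
tool_rot: [-0.12, 0.993, 0.0, -0.0]
ft_force: [-0.0, -0.9, -0.5]
grip_width: 0.0598
grasp_force: 0.0
```

Call:
{"fn": "send_rows", "kwargs": {
  "steps": "0.4 0 0 0 0 0 0;0.4 0 0 0 0 0 0;0.4 0 0 0 0 0 0;0.4 0 0 0 0 0 0;0.4 0 0 0 0 0 0"
}}

```text
clock: 7.58
eef_pos: [0.3663, 0.3785, 0.3146]
tool_rot: [-0.12, 0.993, 0.0, 0.0]
ft_force: [1.0, 0.1, 0.2]
grip_width: 0.06
grasp_force: 0.0
```

```bash
cat > w.py <<'E'
from h import *
for _ in range(12):
    c=camera("top");P=cloud(c);hsv=cv2.cvtColor(c["frame"],cv2.COLOR_RGB2HSV)
    B=(P[...,:2]-[.504,.0925])@np.array([[.971,-.2385],[.2385,.971]])
    m=(B[...,0]>.078)&(B[...,0]<.36)&(abs(B[...,1])<.21)&(P[...,2]<.2)&(hsv[...,1]>70)
    q=P[m]
    if _%4==3:print(get_obs()["clock"],m.sum(),q.mean(0).round(4),np.percentile(q[:,2],[10,50,98]).round(4))
E
python3 w.py
```

```text
7.7833 834 [0.7037 0.0302 0.0655] [0.0494 0.07   0.0876]
7.9833 829 [0.7005 0.0303 0.0648] [0.0461 0.0698 0.0821]
8.1833 836 [0.6992 0.0313 0.0653] [0.0505 0.0698 0.0825]
```

```bash
python3 w.py
```

```text
8.3833 842 [0.6947 0.0326 0.0648] [0.0483 0.0698 0.0816]
8.5833 839 [0.6925 0.0318 0.0652] [0.0499 0.07   0.0821]
8.7833 846 [0.694  0.0321 0.0651] [0.0481 0.0704 0.0825]
```

```bash
sed -i 's/range(12)/range(100)/;s/_%4==3/_%14==1/' w.py; python3 w.py
```

```text
8.8833 839 [0.6922 0.0322 0.065 ] [0.0472 0.0696 0.0817]
9.5833 836 [0.6885 0.027  0.0648] [0.0479 0.0697 0.0811]
10.2833 842 [0.6852 0.0261 0.0646] [0.0479 0.0698 0.0816]
10.9833 844 [0.6875 0.0239 0.0649] [0.0465 0.0701 0.0814]
11.6833 834 [0.6867 0.026  0.0651] [0.048  0.07   0.0813]
12.3833 850 [0.6883 0.0264 0.0649] [0.0481 0.07   0.086 ]
13.0833 838 [0.687  0.025  0.0648] [0.0488 0.0698 0.0821]
13.7833 845 [0.6861 0.0271 0.0646] [0.0464 0.07   0.082 ]
```

The wheel is at rest, lying within the crate walls. Handing in.

```bash
python3 -c "
from workcell import *
print(job_done())"
```

```text
the job is handed in; nothing more can be done
None
```

The blown wheel is off the board and lying at rest, dome-down, in the grey crate; both sound wheels stayed put, the arm never went near the tools, and the job was handed in at about 14 s with no verdict returned.

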